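Nudge the router base onto its pivot pin

TASK

The blue router base plate has been laid half on the wooden ledge and half on top of the steel pivot pin of the circle-routing board. Nudge it along, using its wooden grip if you like but without picking it up, until its small hole drops over the pin and the plate lies flat on the board, fully home; then let go. Leave the hammer, glue bottle, blue bin and offcuts where they are.

Things in the scene. Friction and masses are not known exactly. Their poses are not given: they have to be found in the camera images.
- board: Fixed plywood board, 18 mm thick; origin at bench level under the pin, axes in its plane, z up; spans x -95..95, y -208..102 mm. A 24 mm high wooden ledge spans y -208..-118 (its top 42 mm over the bench, level with the pin's tip); y points from ledge to pin. Red lines cross at the pin: along x (seen either side of the plate) and along y (seen on the ledge and beyond the plate).
- pin_foot (a point): Foot of the fixed upright steel pivot pin, on its axis at the plywood's upper face (18 mm over the bench). The pin is 16 mm in diameter, 24 mm high, its last 3 mm tapering to 10 mm across. At the start it is hidden under the plate, which rests on its tip.
- plate_hole (a point): Centre of the loose blue plate's 22 mm hole, at its underside; plate axes, z up. Plate: x -55..55, y -105..80 mm from here, 12 mm thick, about 0.4 kg, with a 50 mm window (stays empty) at y -64. Starts with its -y end on the ledge, its +y part on the pin's tip, the hole 35-60 mm short of the pin. Home: underside on the plywood, clear of the ledge (turned under 0.2 rad from the board).
- grip_mid (a point): Centre of the dark wooden grip bar fixed on the plate's upper face: 70 mm along the plate's x, 24 mm thick along its y, 45 mm high. It lies 32 mm from the hole towards the plate's -y, 34.5 mm above the plate's underside; axes are the plate's. Pinch it across the 24 mm from above.
- hammer: Hammer, 260 mm long, lying on the bench left of the board; bystander. Origin at its underside.
- glue: Yellow glue bottle, 60 mm in diameter, 150 mm high, standing right of the board; bystander. Origin at the centre of its underside.
- blue_bin: Open blue plastic bin 120 x 120 x 80 mm, left of the board; bystander. Origin at the centre of its underside.
- offcuts: Two stacked wood offcuts, 90 x 220 x 58 mm, right of the board; bystander. Origin at the centre of the underside.
Mind the look-alikes: they are no part of the job. What is meant by the part that bears plate_hole is not orange, and is the smaller of those in its own colour.

How it is judged:
At the end, for the whole second after the job is handed in: The pin stands in the plate's small hole (hole centre within 6 mm of the pin's axis), the plate's underside is within 4 mm of the plywood at the hole and level within 0.04 rad, and the hammer, glue bottle, bin and offcuts are each within 40 mm of where they started (horizontal distance between plate_hole and pin_foot below 0.006 m and z of plate_hole in the frame of pin_foot below 0.004 m and angle between plate_hole's own z axis and vertical below 0.04 rad and distance of each of hammer, glue, blue_bin, offcuts from where it was at the start of the episode below 0.04 m); the robot touches nothing.
It fails at once if the plate is picked up (its grip rises more than about 30 mm above where it started, or its hole more than 35 mm) (height (world z) of grip_mid above 0.107 m or height (world z) of plate_hole above 0.077 m).
It fails at once if a bystander is shoved more than 40 mm (distance of any of hammer, glue, blue_bin, offcuts from where it was at the start of the episode above 0.04 m).
It also fails if it takes over 38 s, if anything falls off the work surface, if the arm or the gripper's body presses on something with over 40 N, if the wrist force passes 120 N, or if a joint passes its speed limit or range.

ROBOT

A 7-joint arm with a two-finger parallel gripper is mounted at the origin on the work surface. World frame = base frame: x ahead of the robot, y to its left, z up, the work surface at z = 0. Lengths are in m, angles in rad, forces in N, time in s.
With the tool pointing down it reaches from about 0.4 to 0.875 m from the base axis. Payload 19.3 kg.
Tool frame: the origin (TCP) lies midway between the tips of the shut fingers; the grasp point (between the pads) lies 19 mm behind it; z points along the fingers, y is the line along which they close (so a half turn about z gives the same grasp; the last joint's range is limited). The gripper opens to 85 mm and grips with 20 to 120 N. Pads are 22 mm wide; open, the fingers measure 114 mm over their backs; the gripper's body (76 mm by 85 mm) begins 54 mm behind the grasp point. The pads swing forward as they close: fully open they stand 13 mm farther back than shut.
Start: joints at [-1.191, 0.521, -0.036, 1.599, 0.021, 1.021, -0.113], TCP at [0.272, 0.563, 0.231] pointing down, gripper open.
Joint ranges: [-2.91, 2.91], [-0.3, 2.13], [-1.5, 1.42], [0.17, 2.43], [-1.26, 4.41], [0.16, 1.93], [-2.52, 2.52]. Speed limits (rad/s): [1.89, 1.89, 2.39, 2.39, 3.01, 3.01, 3.01].

INTERFACE

Orientations are given as [roll, pitch, yaw] about the fixed x, y, z axes, in that order (R = Rz(yaw) Ry(pitch) Rx(roll)).
In Python, from workcell import * gives the robot as it stands. The module is installed in compiled form; this text tells all that it offers.
- The arm moves only by the tool play_rows, never from a script. Its argument "deltas" is a list of rows, each a list of 7 numbers: the shift along the tool's x, y, z in units of 500 mm (1.0 is 500 mm), then the turn, a rotation vector about the tool's x, y, z in units of 120 degrees (1.0 is 120 degrees), then the closure, from 0 (fully open) to 1 (shut). A call has 1 to 10 rows; each row is the pose to reach, as a shift and turn from the pose commanded when the call began, along the tool's axes at that moment; what a row does not reach only later rows make up. A row lasts 1/10 s, in which the tool goes at most 50 mm and 8.59 degrees, less where a joint would pass 70% of its speed; a pose out of reach is approached as far as the arm can. A call with a number of a shift or a turn outside -1 to 1 is refused whole. A call with a gripper value outside its range is refused whole. The fingers move at their own pace and stop on an object; "newtons" is the grip in N (left out, the last holds). Time passes only in rows, so rows that repeat a pose let the fingers close. It gives the time, the measured TCP pose, the force, the opening and the grip force at its end, in the units of the state.
- observe(): the state, without advancing time (a new reading comes with each control period).
- grab_frame(name): name is "scene" or "top" or "wrist"; returns the picture (400x640x3 uint8, red, green, blue); there is no depth.
- get_calibration(name): a dict with "fovy" (degrees; the focal length in pixels is half the picture's height over the tangent of half this angle, whatever the lens; pixels are square), "cx", "cy" (the principal point, pixels), "xyz" and "rotation" of the camera in the world. Camera axes: x right, y down, z forward; pixel columns grow to the right and rows downward; lengths in m; the calibration is good to about 2 mm. A picture is of the moment at which its call begins: read the wrist's pose just before it. get_calibration takes no time and is no camera call; for the wrist camera it gives the pose at the moment of the call.
- job_done(): hands the job in; it is judged then, once.
The state is a dict: "clock": time; "qpos": joint angles; "qd": joint speeds; "joint_efforts": joint torques, N m; "position": TCP position; "tool_rot": TCP orientation; "force": force on the tool from outside, world axes, zero at the start; "moment": the same for the moment, N m; "grip_width": finger opening in m; "finger_force": force on a finger pad.
Only numpy, scipy, OpenCV 4.12 (cv2) and the standard library are available. Lean on these libraries where they do the work, as an engineer would, in place of code of your own. Each camera call takes 0.05 s, during which the arm holds its last target. There are 200 camera calls.

## Working session

There is one attempt and no reset: what is moved stays moved. The work goes in short steps, Python scripts to look and compute and a tool call to move; the robot and the scene stay as the last step left them, time stands still between calls to the robot, and variables do not carry over. Pictures are saved under pics/ and viewed, at most 10 in all, crops included, and the job is handed in when it is done.

Besides the shell and the picture viewer there is one more tool, called after ">>>" in YAML: its name, and indented under it one key for each argument. play_rows: Moves the arm, as the interface text tells. Its arguments: {"type":"object","properties":{"deltas":{"type":"array"},"newtons":{"type":"number"}},"required":["deltas"]}

```bash
mkdir -p pics
python3 - <<'E'
from workcell import *
import cv2,numpy as np
for n in("scene","top"):
    c=get_calibration(n);f=grab_frame(n);cv2.imwrite(f"pics/{n}0.png",f[:,:,::-1]);np.save(f"{n}0.npy",f);print(n,c)
s=observe();print(s)
E
```

```text
scene {'fovy': 48.701949680479714, 'cx': 321.9108401300735, 'cy': 191.1309738212392, 'xyz': array([0.9049689 , 0.82216915, 0.9998186 ]), 'rotation': array([-2.36295563,  0.00839888,  2.62348328])}
top {'fovy': 52.88518871326936, 'cx': 317.73580916563327, 'cy': 198.51999605003112, 'xyz': array([ 0.29093649, -0.00696757,  1.11922265]), 'rotation': array([-3.00040164,  0.0129595 , -1.55754252])}
{'clock': 0.1, 'qpos': array([-1.19120178,  0.52195667, -0.03628582,  1.59994378,  0.02118401,
        1.0211007 , -0.1128031 ]), 'qd': array([ 0.00132054, -0.00116238, -0.0009703 , -0.00163065, -0.00011265,
        0.0013623 ,  0.00087117]), 'joint_efforts': array([ 4.84708391e-03, -9.28481627e+01,  1.98473990e+00, -3.70536625e+01,
        1.81763089e-02,  5.37408385e-03,  1.12791670e-05]), 'position': array([0.2716556 , 0.56254136, 0.23078492]), 'tool_rot': array([-3.14057154e+00,  7.86891300e-05,  2.69173950e+00]), 'force': array([-0.87774447, -0.19945757,  0.03863846]), 'moment': array([0.0211088 , 0.0196218 , 0.02407942]), 'finger_force': 0.0, 'grip_width': 0.08546787458538674}
```

View pics/scene0.png

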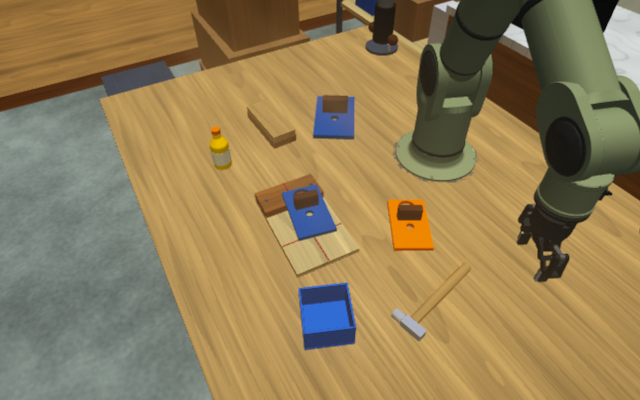

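View pics/top0.png

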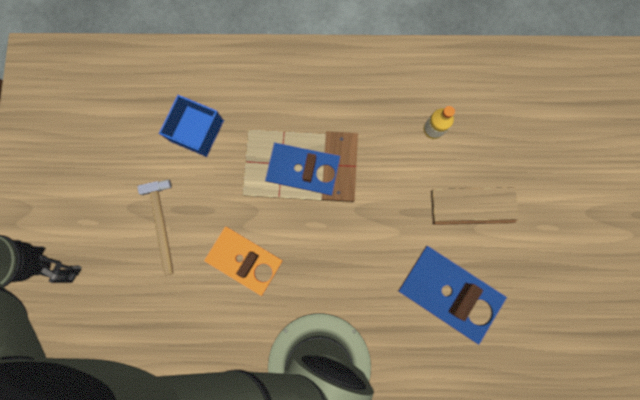

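The scene shows the target on the ledged board. In the top view, its hole is near (298,168), its grip near (310,167) and the red cross lines near columns 279–285. The larger blue plate at (452,295) and the orange one are look-alikes.

```bash
cat > h.py <<'E'
import numpy as np,cv2
from scipy.spatial.transform import Rotation as R
def ray(c,uv):
    f=200/np.tan(np.radians(c["fovy"])/2); uv=np.atleast_2d(uv).astype(float)
    d=np.c_[(uv[:,0]-c["cx"])/f,(uv[:,1]-c["cy"])/f,np.ones(len(uv))]
    return d@R.from_euler("xyz",c["rotation"]).as_matrix().T
def onplane(c,uv,z):
    d=ray(c,uv); return c["xyz"]+d*((z-c["xyz"][2])/d[:,2])[:,None]
def pca(p):
    m=p.mean(0);w,v=np.linalg.eigh(np.cov((p-m).T));return m,v[:,-1],np.sqrt(w)
E
python3 - <<'E'
from h import *; from workcell import *
c=get_calibration("top");f=np.load("top0.npy")
hsv=cv2.cvtColor(f,cv2.COLOR_RGB2HSV)
x0,x1,y0,y1=235,370,120,212
roi=np.zeros(f.shape[:2],np.uint8);roi[y0:y1,x0:x1]=1
blue=((hsv[...,0]>100)&(hsv[...,0]<130)&(hsv[...,1]>130)&(roi>0)).astype(np.uint8)
cs,h=cv2.findContours(blue,cv2.RETR_CCOMP,cv2.CHAIN_APPROX_NONE)
for k,q in enumerate(cs):
    if cv2.contourArea(q)>15:
        r=cv2.minAreaRect(q);m=cv2.moments(q);ctr=(m['m10']/m['m00'],m['m01']/m['m00']);print(k,h[0][k][3],cv2.contourArea(q),r,ctr,onplane(c,ctr,.054))
        if h[0][k][3]<0:
            b=onplane(c,cv2.boxPoints(r),.054);print(b,np.linalg.norm(np.diff(b,axis=0),axis=1),"centre",b.mean(0))
I=f.astype(int);print("red lines")
red=((I[...,0]-I[...,1]>70)&(hsv[...,0]<11)&(roi>0))|((hsv[...,0]>172)&(hsv[...,1]>90)&(roi>0))
ys,xs=np.nonzero(red);print(len(xs),list(zip(xs,ys))[:150])
cv2.imwrite("pics/crop1.png",cv2.resize(f[y0:y1,x0:x1,::-1],None,fx=5.9,fy=5.9,interpolation=cv2.INTER_CUBIC))
E
```

```text
0 -1 2100.0 ((302.4178466796875, 168.17779541015625), (66.06562042236328, 38.917110443115234), 12.26477336883545) (299.1495238095238, 167.67888888888888) [[0.5258995  0.06027215 0.054     ]]
[[ 0.49055012  0.14906336  0.054     ]
 [ 0.5964674   0.12973931  0.054     ]
 [ 0.55888696 -0.04687897  0.054     ]
 [ 0.45421404 -0.02536253  0.054     ]] [0.10766563 0.18057216 0.10686149] centre [0.52502963 0.05164029 0.054     ]
1 0 419.0 ((308.7924499511719, 166.77357482910156), (24.203227996826172, 28.011857986450195), 47.48955154418945) (306.5087509944312, 167.07199681782018) [[0.52778379 0.04037272 0.054     ]]
red lines
0 []
```

View pics/crop1.png

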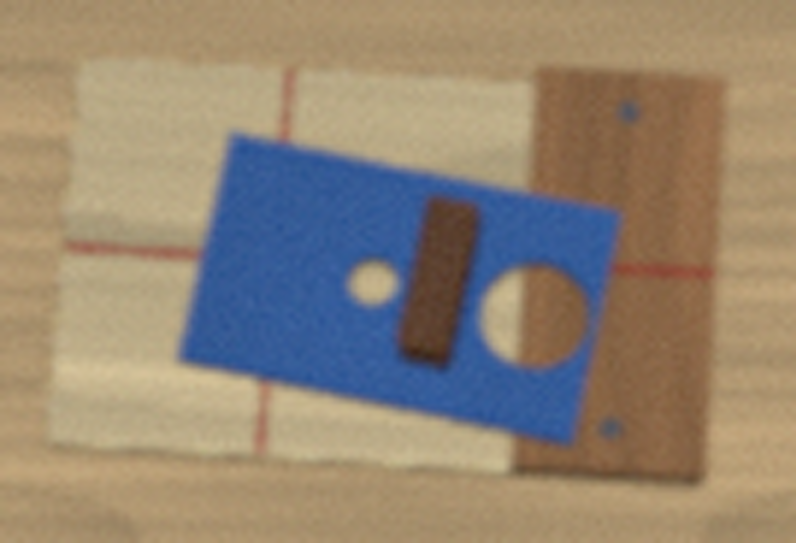

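The crop shows the hole at crop (373,283). The red x line runs (290,70)–(260,452). The red y line runs (65,246)–(198,255) on the plywood and (615,269)–(712,272) on the ledge. The grip's top spans about (428–480,200) to (400–450,360).

Run:
```python
from h import *; from workcell import *
c=get_calibration("top")
U=lambda *p:(np.array(p)+.5)/5.9-.5+[235,120]
hole=onplane(c,U((373,283)),.054)[0]
xl=onplane(c,U((290,70),(285,140),(265,385),(260,452)),.018)[:,:2]
yl=np.r_[onplane(c,U((65,246),(198,255)),.018),onplane(c,U((615,269),(712,272)),.042)][:,:2]
m1,d1,_=pca(xl);m2,d2,_=pca(yl)
t=np.linalg.solve(np.c_[d1,-d2],m2-m1);pin=m1+t[0]*d1
d1*=np.sign(d1[0]);d2*=np.sign(d2[1])
print("pin",pin,"xline",np.degrees(np.arctan2(d1[1],d1[0])),"yline",np.degrees(np.arctan2(d2[1],d2[0])))
corn=onplane(c,U((232,133),(622,212),(575,443),(180,362)),.054)[:,:2]
win=onplane(c,U((534,316)),.054)[0]
print("corners",corn,np.linalg.norm(np.diff(corn,axis=0),axis=1))
py=(corn[0]-corn[1]+corn[3]-corn[2]);py/=np.linalg.norm(py);print("plate y yaw",np.degrees(np.arctan2(py[1],py[0])), "centre",corn.mean(0))
print("hole",hole,"hole from centre",corn.mean(0)+py*12.5e-3,"win-hole dist",np.linalg.norm(hole-win))
hole2=(hole[:2]*2+corn.mean(0)+py*.0125)/3
print("grip mid from hole",hole2-py*.032,"grip seen",onplane(c,U((440,281)),.099))
d=hole2-pin;print("hole rel pin along board y",d@d2,"x",d@d1)
# scene-cam check
cs=get_calibration("scene");print("scene hole px (310,214):",onplane(cs,(310,214),.054))
```

```text
pin [0.54532541 0.11305882] xline -2.9590628380146153 yline 87.14616793353863
corners [[ 0.59651164  0.13074239]
 [ 0.56076621 -0.05006476]
 [ 0.45301221 -0.02933341]
 [ 0.48842485  0.15146194]] [0.1843067  0.10973018 0.18423087]
plate y yaw 78.86727892654118 centre [0.52467873 0.05070154]
hole [0.52621557 0.063921   0.054     ] hole from centre [0.52709226 0.06296632] win-hole dist 0.07545629234545113
grip mid from hole [0.52032917 0.03220493] grip seen [[0.51747929 0.03148886 0.099     ]]
hole rel pin along board y -0.05033161101322985 x -0.016239470320660112
scene hole px (310,214): [[0.52473726 0.07029399 0.054     ]]
```

>>> play_rows:
  deltas:
    - [-0.909,-0.738,0.06,0,0,-0.1225,0]
    - [-0.909,-0.738,0.06,0,0,-0.1225,0]
    - [-0.909,-0.738,0.06,0,0,-0.1225,0]
    - [-0.909,-0.738,0.06,0,0,-0.1225,0]
    - [-0.909,-0.738,0.06,0,0,-0.1225,0]
    - [-0.909,-0.738,0.06,0,0,-0.1225,0]
    - [-0.909,-0.738,0.06,0,0,-0.1225,0]
    - [-0.909,-0.738,0.06,0,0,-0.1225,0]
    - [-0.909,-0.738,0.06,0,0,-0.1225,0]
    - [-0.909,-0.738,0.06,0,0,-0.1225,0]
  newtons: 40

```text
clock: 1.1
position: [0.4844, 0.1089, 0.2056]
tool_rot: [-3.142, 0.0, 2.949]
force: [0.5, 2.0, -0.7]
grip_width: 0.0855
finger_force: 0.0
```

>>> play_rows:
  deltas:
    - [-0.09,-0.12,0,0,0,0,0]
    - [-0.09,-0.12,0,0,0,0,0]
    - [-0.09,-0.12,0,0,0,0,0]
    - [-0.09,-0.12,0,0,0,0,0]
    - [-0.09,-0.12,0,0,0,0,0]

```text
clock: 1.6
position: [0.5162, 0.0443, 0.2056]
tool_rot: [3.141, -0.0, 2.95]
force: [-0.3, -0.3, -0.2]
grip_width: 0.0854
finger_force: 0.0
```

Run:
```python
from h import *; from workcell import *
c=get_calibration("wrist");f=grab_frame("wrist");cv2.imwrite("pics/wrist1.png",f[:,:,::-1]);np.save("wrist1.npy",f);print(c)
s=observe();print(s["clock"],s["position"],s["tool_rot"],s["force"],s["qpos"])
P=lambda x,y,z:None
```

```text
{'fovy': 64.17823034917147, 'cx': 314.4804616057296, 'cy': 191.82070139442553, 'xyz': array([0.43841085, 0.06066066, 0.34885828]), 'rotation': array([2.82548351e+00, 2.02308349e-04, 1.37816671e+00])}
1.65 [0.5162526  0.04443551 0.2056553 ] [ 3.14138241e+00 -3.72799119e-04  2.95002685e+00] [ 0.0918681   0.18284791 -0.36896313] [-0.23584337  0.38532012  0.04644754  1.908857   -0.02371397  0.84819753
  1.20212266]
```

View pics/wrist1.png

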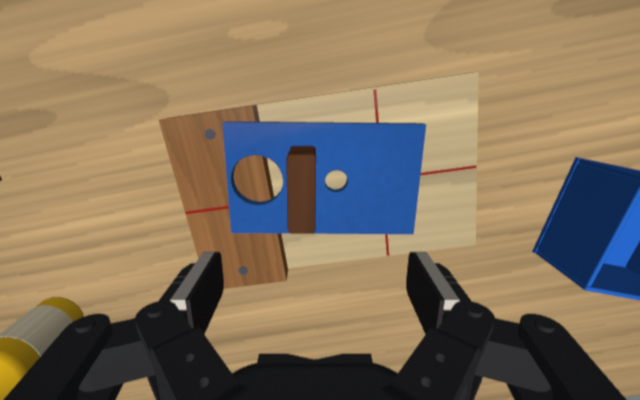

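The wrist view shows the hole at (336,180). The plate corners are (223,122), (425,124), (414,234) and (231,233). The red y line runs (421,173)–(475,167) and (186,213)–(228,208), the red x line (376,90)–(388,255).

Run:
```python
from h import *; from workcell import *
c=get_calibration("wrist")
hole=onplane(c,(336,179.5),.054)[0,:2]
xl=onplane(c,[(376,90),(378,122),(386,234),(388,255)],.018)[:,:2]
yl=np.r_[onplane(c,[(421,173),(475,167)],.018),onplane(c,[(186,213),(228,208)],.042)][:,:2]
m1,d1,_=pca(xl);m2,d2,_=pca(yl)
t=np.linalg.solve(np.c_[d1,-d2],m2-m1);pin=m1+t[0]*d1
print("pin",pin,d1,d2)
co=onplane(c,[(223,122),(425,124),(414,234),(231,233)],.054)[:,:2]
py=co[1]-co[0]+co[2]-co[3];py/=np.linalg.norm(py)
print(np.linalg.norm(np.diff(co,axis=0),axis=1),"hole",hole,"from corners",co.mean(0)+py*.0125,"yaw",np.degrees(np.arctan2(py[1],py[0])))
g=onplane(c,[(288,152.5),(316,152.5),(315,233),(289,233)],.099)[:,:2];print("grip top centre",g.mean(0),np.linalg.norm(np.diff(g,axis=0),axis=1))
```

```text
pin [0.54459078 0.11444545] [-0.99835685  0.05730264] [0.04843497 0.99882634]
[0.18358268 0.11003205 0.1859994 ] hole [0.52486064 0.06491834] from corners [0.52681801 0.06483188] yaw 78.53659999884822
grip top centre [0.51892573 0.03450983] [0.02218918 0.07008711 0.02238111]
```

>>> play_rows:
  deltas:
    - [-0.011,-0.021,0.06,0,0,0,0]
    - [-0.011,-0.021,0.14,0,0,0,0]
    - [-0.011,-0.021,0.21,0,0,0,0]
    - [-0.011,-0.021,0.25,0,0,0,0]
    - [-0.011,-0.021,0.274,0,0,0,0]
    - [-0.011,-0.021,0.274,0,0,0,0]

```text
clock: 2.25
position: [0.5193, 0.0326, 0.0678]
tool_rot: [-3.141, -0.002, 2.949]
force: [0.3, 0.3, 1.5]
grip_width: 0.0853
finger_force: 0.0
```

>>> play_rows:
  deltas:
    - [0,0,0,0,0,0,0.3]
    - [0,0,0,0,0,0,0.6]
    - [0,0,0,0,0,0,1]
    - [0,0,0,0,0,0,1]
    - [0,0,0,0,0,0,1]
    - [0,0,0,0,0,0,1]
    - [0,0,0,0,0,0,1]
  newtons: 40

```text
clock: 2.95
position: [0.5203, 0.0321, 0.0694]
tool_rot: [3.141, 0.001, 2.948]
force: [-1.6, 1.2, 9.8]
grip_width: 0.0237
finger_force: 39.0
```

>>> play_rows:
  deltas:
    - [0,0,-0.004,0,0,0,1]
    - [-0.004,0.015,-0.004,0,0,-0.01,1]
    - [-0.009,0.035,-0.004,0,0,-0.022,1]
    - [-0.014,0.055,-0.004,0,0,-0.034,1]
    - [-0.019,0.075,-0.004,0,0,-0.046,1]
    - [-0.024,0.093,-0.004,0,0,-0.058,1]
    - [-0.028,0.106,-0.004,0,0,-0.067,1]
    - [-0.028,0.106,-0.004,0,0,-0.067,1]
    - [-0.028,0.106,-0.004,0,0,-0.067,1]

```text
clock: 3.85
position: [0.5438, 0.081, 0.0706]
tool_rot: [-3.141, -0.0, 3.088]
force: [0.3, -0.4, -2.9]
grip_width: 0.0235
finger_force: 39.5
```

Run:
```python
from h import *; from workcell import *
c=get_calibration("wrist");f=grab_frame("wrist");t=grab_frame("top")
np.save("w2.npy",f)
s=observe();print(s["clock"],s["position"],s["tool_rot"],s["force"])
ct=get_calibration("top")
fw=200/np.tan(np.radians(c["fovy"])/2)
def proj(c,p):
    q=R.from_euler("xyz",c["rotation"]).as_matrix().T@(np.array(p)-c["xyz"]);f=200/np.tan(np.radians(c["fovy"])/2);return q[:2]/q[2]*f+[c["cx"],c["cy"]]
print("pin tip px wrist",proj(c,(.545,.1137,.042)),"top",proj(ct,(.545,.1137,.042)))
u,v=proj(c,(.545,.1137,.054)).astype(int)
a=cv2.resize(f[max(v-60,0):v+60,max(u-80,0):u+80,::-1],(800,600),interpolation=cv2.INTER_CUBIC)
cv2.imwrite("pics/w2.png",f[:,:,::-1]);print(u,v)
cv2.imwrite("pics/w2c.png",a)
```

```text
3.95 [0.54376531 0.08071751 0.07068569] [-3.14122421e+00 -2.12655602e-04  3.08784678e+00] [-0.25298488 -0.24771995 -3.53622654]
pin tip px wrist [368.26395026 228.24894825] top [280.0964828  161.61433932]
371 237
```

View pics/w2c.png

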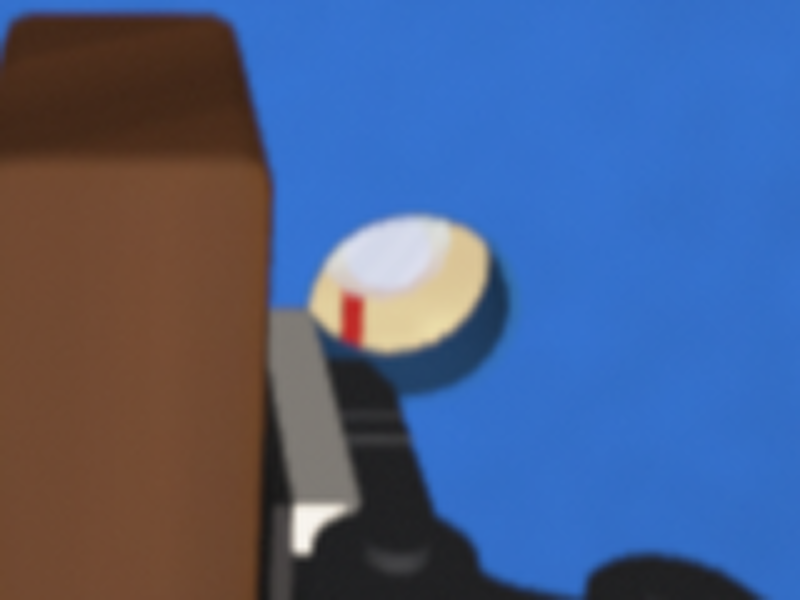

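The crop (5x, origin (291,177)) shows the hole's upper rim around (409,305). The pin's pale side is visible through it, with its foot edge at about row 294, and the red line meets the foot at column 352.

Run:
```python
from h import *; from workcell import *
c=get_calibration("wrist");print(c["xyz"])
f=np.load("w2.npy")
U=lambda *p:(np.array(p)+.5)/5-.5+[291,177]
print("line at foot",onplane(c,U((352,294),(352,344)),.018))
rim=onplane(c,U((310,310),(409,215),(490,240),(508,305),(480,365),(400,395)),.0560)[:,:2]
(x,y)=np.linalg.lstsq(np.c_[2*rim,np.ones(len(rim))],(rim**2).sum(1),rcond=None)[0][:2]
print("hole",x,y,np.hypot(*(rim-[x,y]).T))
low=onplane(c,U((310,310),(400,352),(490,275),(350,345),(460,325)),.0440)[:,:2];print("low rim",low)
s=observe();a=s["tool_rot"][2]-np.pi/2;print("hole from tool",s["position"][:2]+.032*np.array([np.cos(a),np.sin(a)]))
def proj(p):
    q=(np.atleast_2d(p)-c["xyz"])@R.from_euler("xyz",c["rotation"]).as_matrix();g=200/np.tan(np.radians(c["fovy"])/2);return (q[:,:2]/q[:,2:]*g+[c["cx"],c["cy"]]-[291,177])*5
for z,r in((.042,5),(.039,8),(.018,8)):
    print(z,proj([(.545-r*1e-3,.1137,z),(.545,.1137-r*1e-3,z),(.545,.1137+r*1e-3,z),(.545+r*1e-3,.1137,z)]).round())
```

```text
[0.46456326 0.08621932 0.21393694]
line at foot [[0.56127366 0.11228745 0.018     ]
 [0.5688136  0.11221848 0.018     ]]
hole 0.5442535517919906 0.11357441309460498 [0.01094967 0.01074754 0.0112901  0.01068286 0.01091033 0.01102345]
low rim [[0.55025081 0.10387137]
 [0.55634736 0.11445343]
 [0.54686355 0.12495212]
 [0.55509945 0.10853037]
 [0.55316717 0.12152898]]
hole from tool [0.54548435 0.1126713 ]
0.042 [[389. 217.]
 [346. 258.]
 [431. 254.]
 [389. 294.]]
0.039 [[385. 183.]
 [318. 249.]
 [452. 242.]
 [385. 306.]]
0.018 [[359. 123.]
 [299. 183.]
 [420. 177.]
 [360. 235.]]
```

>>> play_rows:
  deltas:
    - [0,0.001,0.008,0,0,0,1]
    - [0,0.001,0.016,0,0,0,1]
    - [0,0.001,0.022,0,0,0,1]
    - [0,0.001,0.022,0,0,0,1]

```text
clock: 4.35
position: [0.5436, 0.0816, 0.0591]
tool_rot: [-3.141, -0.001, 3.089]
force: [0.3, 0.1, -3.0]
grip_width: 0.0233
finger_force: 39.5
```

Force stays at about the plate's weight, so the pin is entering the hole.

>>> play_rows:
  deltas:
    - [0,0,0.008,0,0,0,1]
    - [0,0,0.016,0,0,0,1]
    - [0,0,0.022,0,0,0,1]
    - [0,0,0.026,0,0,0,1]
    - [0,0,0.026,0,0,0,1]

```text
clock: 4.85
position: [0.5438, 0.0817, 0.0464]
tool_rot: [-3.141, -0.0, 3.089]
force: [0.8, -0.4, -3.1]
grip_width: 0.0232
finger_force: 39.5
```

>>> play_rows:
  deltas:
    - [0,0,0.002,0,0,0,1]
    - [0,0,0.004,0,0,0,1]
    - [0,0,0.004,0,0,0,1]

```text
clock: 5.15
position: [0.5441, 0.0818, 0.0454]
tool_rot: [3.141, 0.0, 3.089]
force: [-4.0, -1.1, 11.9]
grip_width: 0.0235
finger_force: 41.4
```

Contact with the plywood. Next, release and lift straight up.

>>> play_rows:
  deltas:
    - [0,0,0,0,0,0,0.5]
    - [0,0,0,0,0,0,0]
    - [0,0,0,0,0,0,0]
    - [0,0,0,0,0,0,0]
    - [0,0,-0.04,0,0,0,0]
    - [0,0,-0.1,0,0,0,0]
    - [0,0,-0.18,0,0,0,0]
    - [0,0,-0.26,0,0,0,0]
    - [0,0,-0.3,0,0,0,0]
    - [0,0,-0.3,0,0,0,0]

```text
clock: 6.15
position: [0.5453, 0.082, 0.1976]
tool_rot: [3.14, 0.005, 3.088]
force: [-0.2, -0.1, -0.1]
grip_width: 0.0851
finger_force: 0.0
```

Run:
```python
from h import *; from workcell import *
c=get_calibration("wrist");f=grab_frame("wrist");cv2.imwrite("pics/w3.png",f[:,:,::-1])
s=observe();print(s["clock"],s["position"],s["force"],s["grip_width"])
```

```text
6.2 [0.54450015 0.08186675 0.19580149] [-0.25514239 -0.69652681 -2.07148848] 0.0856149483173385
```

View pics/w3.png

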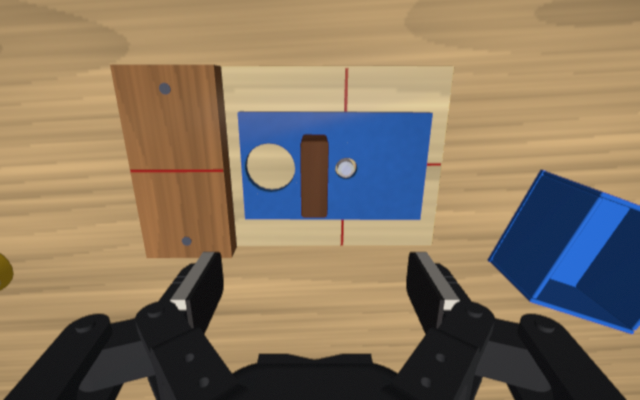

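The picture shows the pin standing in the hole at (345,168). The plate lies flat, is square to the red lines and clear of the ledge, and the gripper is free of it.

```bash
python3 -c "
from workcell import *
print(job_done())"
```

```text
the job is handed in; nothing more can be done
None
```

The blue plate is on the pin, looks flat on the board and clear of the ledge in the last wrist picture, and is released; nothing else was touched, and I handed the job in at about 6 s (no verdict was returned).

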